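# Set a shaft between bench centres and set the keeper screw

### The arm

A 6-joint arm with a two-finger parallel gripper is mounted at the origin on the work surface. World frame = base frame: x ahead of the robot, y to its left, z up, the work surface at z = 0. Lengths are in m, angles in rad, forces in N, time in s.
With the tool pointing down it reaches from about 0.3 to 0.775 m from the base axis. Payload 14.6 kg.
Tool frame: the origin (TCP) lies at the very end of the fingers, on their centre line; the grasp point (between the pads) lies 19 mm behind it; z points along the fingers, y is the line along which they close (so a half turn about z gives the same grasp; the last joint's range is limited). The gripper opens to 94 mm and grips with 3 to 60 N. Pads are 16 mm wide; open, the fingers measure 119 mm over their backs; the gripper's body (75 mm by 177 mm) begins 78 mm behind the grasp point.
Start: joints at [-1.191, 0.3, 1.521, -0, 1.321, -0.067], TCP at [0.238, -0.496, 0.17] pointing down, gripper open.
Joint ranges: [-3.03, 3.03], [-0.79, 2.21], [0.23, 2.52], [-1.04, 4.18], [0, 3.07], [-2.55, 2.55]. Speed limits (rad/s): [2.22, 2.22, 2.57, 3.14, 3.14, 3.14].

### API

Orientations are given as a unit quaternion [w, x, y, z].
In Python, from rig import sensors, eyes, ctrl gives the robot as it stands.
- The arm moves only by the tool carry_out, never from a script. Its argument "motion" is a list of rows, each a list of 4 numbers: the shift along the tool's x, y, z normalised to -1 to 1, where 1 is 20 mm, then the turn about the tool's z normalised to -1 to 1, where 1 is 10 degrees. In form: [[dx, dy, dz, spin], ...]. A call has 1 to 5 rows; each row shifts and turns the commanded pose from where the row before left it, along the tool's axes as they then stand; what a row does not reach is not made up. A row lasts 1/8 s, in which the tool goes at most 62.5 mm and 10.7 degrees, less where a joint would pass 70% of its speed; a pose out of reach is approached as far as the arm can. A call with a number of a shift or a turn outside -1 to 1 is refused whole. A call with a gripper value outside its range is refused whole. "gripper" is the opening, from -1 (shut) to 1 (fully open), set as the call begins (left out, the last holds). The fingers move at their own pace and stop on an object; "force" is the grip in N (left out, the last holds). Time passes only in rows, so rows that do not move let the fingers close. It gives the time, the measured TCP pose, the force, the opening and the grip force at its end, in the units of the state.
- sensors.sense(): the state, without advancing time (a new reading comes with each control period).
- eyes.read_camera(name): name is "scene" or "side" or "wrist"; returns a dict with "img" (384x512x3 uint8, blue, green, red), "fov_y" (degrees; the focal length in pixels is half the picture's height over the tangent of half this angle, whatever the lens; pixels are square), "cx", "cy" (the principal point, pixels), "R" (3x3) and "t" (3): a world point X has camera coordinates R X + t. Camera axes: x right, y down, z forward; pixel columns grow to the right and rows downward; lengths in m; the calibration is good to about 2 mm. A picture is of the moment at which its call begins. There is no depth.
- ctrl.hand_in(): hands the job in; it is judged then, once.
The state is a dict: "t": time; "joint_pos": joint angles; "joint_vel": joint speeds; "tau": joint torques, N m; "eef_pos": TCP position; "tcp_rot": TCP orientation; "contact_force": force on the tool from outside, world axes, zero at the start; "wrist_torque": the same for the moment, N m; "grip_width": finger opening in m; "gripper_force": force on a finger pad.
Only numpy, scipy, OpenCV 4.12 (cv2) and the standard library are available. Lean on these libraries where they do the work, as an engineer would, in place of code of your own. Each camera call takes 0.05 s, during which the arm holds its last target. There are 200 camera calls.

### The job

Set the ground steel shaft up in the bench centres: take it from its white rack, lay it in the two V rests and slide the tailstock up until the shaft is held home between both centre points. Then turn the spade-headed thumbscrew above the shaft's end clockwise until it seats, back it off a quarter turn, and finish still gripping it there, holding it still so that I can nip up its lock nut. Leave the other things on the bench where they are.

Things in the scene. Friction and masses are not known exactly. Their poses are not given: they have to be found in the camera images.
- shaft_center (a point): Middle of the loose shaft, on its axis: plain ground steel, 18 mm diameter, 160 mm long, 0.27 kg, both ends alike, each with a centre hole 10 mm wide and 10 mm deep. Its y axis runs along the shaft. At the start it lies level in the white plastic rack (base 60 x 120 mm, two V notches 100 mm apart), its axis 45 mm above the bench.
- bench_centre: The bench centres, fixed: grey bed 70 mm wide (feet 90), 360 mm long, top 25 mm above the bench; headstock at its +y end, sliding tailstock at its -y end. Origin: middle of the bed's underside; y along the bed towards the headstock, z up. The centre line lies along y at x = 0, z = 75 mm. Shaft home between both points: its middle at y = +38 mm.
- rest_mid (a point): Where to lay the shaft's middle: on the centre line, 75 mm above the bench, at y = 0 of the bench centres (same axes). Lowered here the shaft clears the keeper arm and the tail point. Two V rests (10 mm thick, 36 mm wide at the foot) stand 65 mm from here towards +y and 30 mm towards -y; the shaft lies in them on the centre line and can slide along y.
- headstock_tip (a point): Tip of the headstock's fixed 60-degree point, at y = +111 mm of the bench centres, 75 mm above the bench. Above it the headstock's keeper arm (26 mm wide, 92 to 106 mm above the bench) reaches out 20 mm farther over the centre line, so the shaft has to be slid in under the arm, towards +y; it enters 7 mm over the point.
- tailstock_grip (a point): Point to grip on the tailstock, 85 mm above the bench, 18 mm below its flat top. The upper block is 36 mm wide (across the bed, x) and 44 mm long (y); axes as the bench centres. The tip of its 60-degree point lies 38 mm ahead (+y) of this point. Stiff slide (about 4 N), stays where it is left.
- tailstock (a joint): Travel of the tailstock towards the headstock, m: 0 = fully back (tip of its point at y = -108 mm of the bench centres), about 0.073 = shaft held home between both points (the tail point pushes the shaft along the rests on to the headstock point, where it stops firmly), 0.085 = end of the empty slide.
- thumbscrew_grip (a point): Point to grip on the thumbscrew's head: a steel spade 28 mm wide (its x axis), 10 mm thick (its y axis), 26 mm tall, upright on the keeper arm; vertical screw axis at x = 0, y = +103 mm of the bench centres; point 137 mm above the bench, spade from 123 to 149 mm, lock nut under it 20 mm wide, up to 114 mm. It turns with the screw.
- thumbscrew (a joint): Turn of the thumbscrew, rad: 0 = seated (hard stop; the spade then stands square across the bed), negative = backed off; grows clockwise seen from above; -1.57 = a quarter turn back from the seat (spade along the bed). At the start 0.6 to 2 rad back. Turns stiffly (0.06 N m), stays where it is left; its height stays practically the same.
- amber_bottle: Bystander, to be left alone: amber glass bottle with a black cap, 76 mm across, 160 mm tall; origin at the middle of its underside.
- small_bottle: Bystander, to be left alone: white plastic bottle, 52 mm across, 110 mm tall; origin at the middle of its underside.
- beaker: Bystander, to be left alone: glass beaker, 68 mm across, 85 mm tall; origin at the middle of its underside.
- wrench: Bystander, to be left alone: open spanner 150 mm long, lying flat; origin at the middle of its underside.
- brush: Bystander, to be left alone: brush 170 mm long, lying flat; origin at the middle of its underside.
- stirrer_paddle: Bystander, to be left alone: stirring paddle: 8 mm rod with a flat 45 x 60 mm blade, 210 mm long, lying flat; origin at the middle of its underside.
- tip_box: Bystander, to be left alone: pipette tip box 85 x 120 x 54 mm; origin at the middle of its underside.
Things that resemble listed ones, but are neither listed nor needed, are in the scene too. Of the things shaped like the part that bears shaft_center, the bare steel one is meant.

How it is judged:
By the outcome, as a careful person would: the job done as asked, in the order asked, and still so for the second after the job is handed in, while the arm keeps its last pose, push and grip.
It also fails if it takes over 69 s, if anything falls off the work surface, if the arm or the gripper's body presses on something with over 40 N, if the wrist force passes 120 N, or if a joint passes its speed limit or range.

## Working session

There is one attempt and no reset: what is moved stays moved. The work goes in short steps, Python scripts to look and compute and a tool call to move; the robot and the scene stay as the last step left them, time stands still between calls to the robot, and variables do not carry over. Pictures are saved under pics/ and viewed, at most 10 in all, crops included, and the job is handed in when it is done.

Besides the shell and the picture viewer there is one more tool, called after "Call:" as a command line: name --pt "numbers of a row" for each row, then --argument value for the rest. carry_out: Moves the arm, as the interface text tells. Scaled input: -1 to 1 covers 20 mm each way for a shift and 10 degrees each way for a turn. Its arguments: {"type":"object","properties":{"motion":{"type":"array"},"gripper":{"type":"number"},"force":{"type":"number"}},"required":["motion"]}

```bash
mkdir -p pics; python3 - <<'E'
from rig import sensors,eyes
import cv2,numpy as np
print(sensors.sense())
for n in("scene","side"):
    c=eyes.read_camera(n); cv2.imwrite(f"pics/{n}0.png",cv2.resize(c["img"],(800,600),interpolation=cv2.INTER_CUBIC))
    print(n,c["fov_y"],c["cx"],c["cy"],np.array(c["R"]).round(3).tolist(),c["t"], (-np.array(c["R"]).T@np.array(c["t"])).round(3))
E
```

```text
{'t': 0.0, 'joint_pos': array([-1.19056704e+00,  3.00472999e-01,  1.52158085e+00, -3.67055310e-05,
        1.32072738e+00, -6.66157403e-02]), 'joint_vel': array([-0.00078454,  0.00111801, -0.00055969, -0.00151052, -0.0011268 ,
        0.00127828]), 'tau': array([ 6.79609893e-04, -5.31806552e+01, -3.52736378e+01,  7.09151826e-02,
        2.43266195e-02, -1.25912952e-04]), 'eef_pos': array([ 0.23753067, -0.49571666,  0.16968542]), 'tcp_rot': array([-5.84222194e-04,  9.75143661e-01,  2.21572759e-01, -1.10368352e-04]), 'contact_force': array([-0.73355661,  0.13193627,  0.29074251]), 'wrist_torque': array([-0.04197532, -0.05958499,  0.04210728]), 'gripper_force': 0.0, 'grip_width': 0.0936159027649367}
scene 54.970109377701434 254.35826096079072 190.65892856138424 [[-0.022, 1.0, 0.003], [0.69, 0.017, -0.723], [-0.723, -0.014, -0.691]] [ 0.04416478 -0.27314658  1.79865022] [ 1.49  -0.014  1.044]
side 51.04214123058595 251.6416497121336 193.0687753434161 [[0.956, -0.292, 0.008], [-0.19, -0.641, -0.744], [0.222, 0.71, -0.668]] [-0.52144287  0.14203274  1.31099813] [ 0.234 -0.992  0.986]
```

View pics/scene0.png

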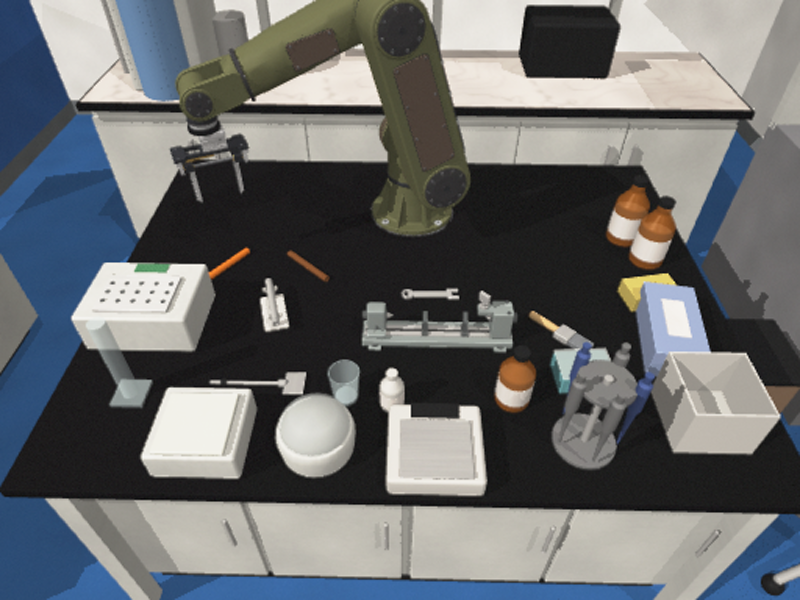

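View pics/side0.png

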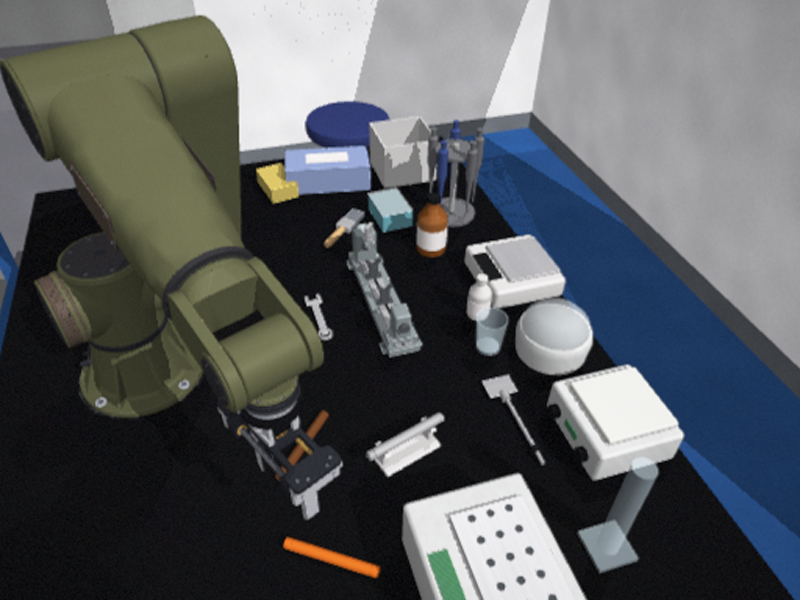

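The scene view shows the shaft in its rack at about (272,305), and the bench centres from (365,330) to (515,330) with the headstock on the right (+y). The side view shows the rack at (405,445) and the bed from (365,250) to (400,350). I'll enlarge both next.

```bash
cat > h.py <<'E'
import numpy as np,cv2
from rig import sensors,eyes
def cam(n):
    c=eyes.read_camera(n); c["f"]=192/np.tan(np.radians(c["fov_y"])/2); c["R"]=np.array(c["R"]);c["t"]=np.array(c["t"]);return c
def ray(c,u,v,z):
    d=c["R"].T@np.array([(u-c["cx"])/c["f"],(v-c["cy"])/c["f"],1]); o=-c["R"].T@c["t"]
    return o+d*(z-o[2])/d[2]
def proj(c,X):
    p=c["R"]@np.array(X)+c["t"]; return c["f"]*p[:2]/p[2]+[c["cx"],c["cy"]]
def crop(img,x0,y0,w,h,k): return cv2.resize(img[y0:y0+h,x0:x0+w],None,fx=k,fy=k,interpolation=cv2.INTER_CUBIC)
E
python3 - <<'E'
from h import *
a=cam("scene")["img"];b=cam("side")["img"]
top=crop(a,150,165,190,70,4)          # 760x280
bot=np.hstack([crop(b,215,135,60,100,3),crop(b,225,255,70,60,4)[:240].copy() if 0 else cv2.copyMakeBorder(crop(b,225,255,70,60,4),0,60,0,0,cv2.BORDER_CONSTANT)])
bot=cv2.copyMakeBorder(bot,0,0,0,760-bot.shape[1],cv2.BORDER_CONSTANT)
cv2.imwrite("pics/c1.png",np.vstack([top,bot]))
E
```

```text
(no output)
```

View pics/c1.png

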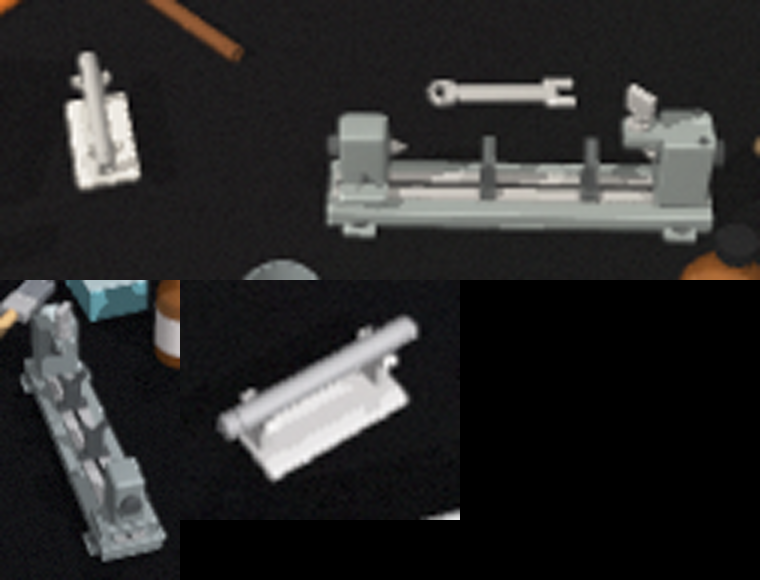

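```bash
python3 - <<'E'
from h import *
s=cam("scene");d=cam("side")
S=lambda x,y,z:ray(s,150+x/4,165+y/4,z)[:2].round(4)
D=lambda x,y,z:ray(d,215+x/3,135+(y-280)/3,z)[:2].round(4)
D2=lambda x,y,z:ray(d,225+(x-180)/4,255+(y-280)/4,z)[:2].round(4)
print("shaft scene",S(88,57,.05),S(104,166,.045)," side",D2(230,425,.045),D2(410,328,.045))
print("bed front corners",S(328,207,.025),S(713,209,.025))
print("tail top",S(340,115,.103),S(388,115,.103),S(340,137,.103),S(388,137,.103),"tip",S(405,147,.075))
print("spade top",S(630,88,.149),S(655,100,.149))
print("side: bed near-end corners",D(100,550,.025),D(163,535,.025),"far left",D(25,375,.025),"tail top",D(108,470,.103),D(140,460,.103),D(117,497,.103),D(147,487,.103),"spade",D(65,305,.149))
E
```

```text
shaft scene [ 0.3907 -0.3675] [ 0.537  -0.3262]  side [ 0.3917 -0.3681] [ 0.5392 -0.3257]
bed front corners [ 0.5654 -0.1149] [0.5591 0.2433]
tail top [ 0.5225 -0.1037] [ 0.5214 -0.0597] [ 0.551  -0.1019] [ 0.5499 -0.0587] tip [ 0.5346 -0.0439]
spade top [0.529  0.1561] [0.5439 0.1768]
side: bed near-end corners [ 0.4975 -0.1183] [ 0.5711 -0.1163] far left [0.4937 0.2052] tail top [ 0.5184 -0.078 ] [ 0.5565 -0.0725] [ 0.5153 -0.1208] [ 0.5504 -0.1153] spade [0.5392 0.1692]
```

Call:
carry_out --pt "0 0 0 0.96" --pt "1 -0.31 0 0" --pt "1 -0.31 0 0" --pt "1 -0.31 0 0" --pt "1 -0.31 0 0" --gripper 0

```text
t: 0.92
eef_pos: [0.3082, -0.4497, 0.1702]
tcp_rot: [-0.0, 0.99, 0.139, -0.0]
contact_force: [0.4, -0.7, -0.7]
grip_width: 0.0487
gripper_force: 0.0
```

Call:
carry_out --pt "1 -0.31 0 0" --pt "1 -0.31 0 0" --pt "1 -0.31 0 0" --pt "1 -0.31 0 0" --pt "1 -0.31 0 0"

```text
t: 1.55
eef_pos: [0.3958, -0.3923, 0.1702]
tcp_rot: [-0.0, 0.99, 0.139, -0.0]
contact_force: [0.2, -0.5, 0.3]
grip_width: 0.047
gripper_force: 0.0
```

Call:
carry_out --pt "1 -0.31 0 0" --pt "1 -0.31 0 0" --pt "1 -0.31 0 0" --pt "1 -0.31 0 0" --pt "0 0 0 0"

```text
t: 2.17
eef_pos: [0.4664, -0.346, 0.1701]
tcp_rot: [-0.0, 0.99, 0.14, -0.0]
contact_force: [-0.3, -0.1, -0.5]
grip_width: 0.0471
gripper_force: 0.0
```

```bash
cat >> h.py <<'E'
def pose():
    s=sensors.sense(); q=s["tcp_rot"]; return s["eef_pos"],2*np.degrees(np.arctan2(q[2],q[1]))
def rel(X,phi=None):  # tool-axis units (20mm) to reach X at current heading
    p,f=pose(); d=(np.array(X)-p)/.02; f=np.radians(f if phi is None else phi)
    return np.array([d[0]*np.cos(f)+d[1]*np.sin(f), d[0]*np.sin(f)-d[1]*np.cos(f), -d[2]])
E
python3 - <<'E'
from h import *
print(pose()); w=cam("wrist")
print(w["f"],w["R"].round(3).tolist(),(-w["R"].T@w["t"]).round(3))
cv2.imwrite("pics/w1.png",crop(w["img"],0,0,512,384,1.5))
E
```

```text
(array([ 0.46640921, -0.34596889,  0.17005146]), np.float64(16.0975039130545))
282.14159536251367 [[0.277, -0.961, 0.0], [-0.936, -0.269, 0.228], [-0.219, -0.063, -0.974]] [ 0.53  -0.328  0.384]
```

View pics/w1.png

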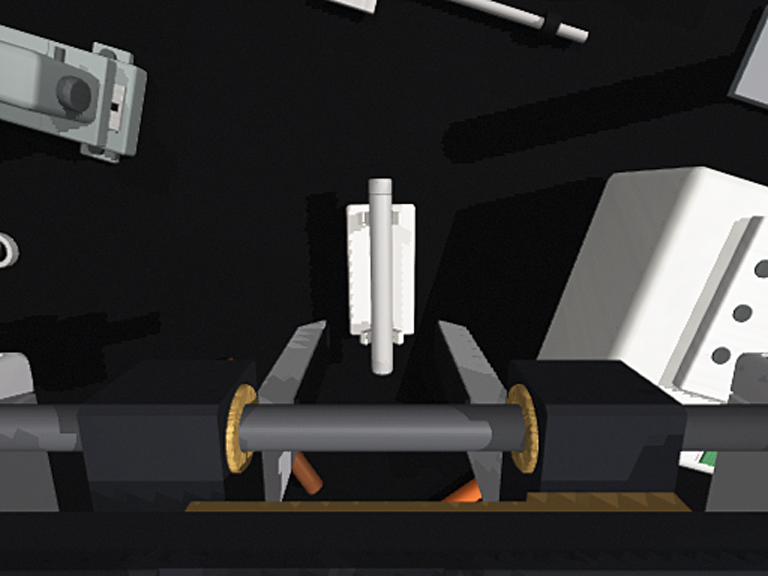

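The wrist view shows the shaft lined up with the tool, its ends at about (380.5,185) and (382,370), between the fingers. I'll compute its centre and the descent.

```bash
python3 - <<'E'
from h import *
w=cam("wrist")
a=ray(w,380.5/1.5,180/1.5,.054);a2=ray(w,380.5/1.5,193/1.5,.054); b=ray(w,382/1.5,370/1.5,.045)
print(a,a2,b,np.linalg.norm(a-b),np.linalg.norm(a2-b))
m=(a+b)/2; print(m,np.degrees(np.arctan2(*(a-b)[1::-1])), rel([m[0],m[1],.026]))
E
```

```text
[ 0.53605824 -0.32566396  0.054     ] [ 0.52684124 -0.32830745  0.054     ] [ 0.38403951 -0.37059244  0.045     ] 0.15877424691627984 0.1492023951748682
[ 0.46004887 -0.3481282   0.0495    ] 16.464819726665112 [-0.26897865 -0.01326175  7.2076886 ]
```

Call:
carry_out --pt "-0.22 -0.01 1 0" --pt "0 0 1 0" --pt "0 0 1 0" --pt "0 0 1 0" --pt "0 0 1 0"

```text
t: 2.9
eef_pos: [0.4605, -0.3485, 0.0697]
tcp_rot: [0.0, 0.99, 0.139, 0.0]
contact_force: [0.2, -0.6, -0.1]
grip_width: 0.047
gripper_force: 0.0
```

Call:
carry_out --pt "0 0 1 0.04" --pt "0 0 1 0" --pt "0 0 0.05 0" --pt "0 0 0 0"

```text
t: 3.4
eef_pos: [0.4611, -0.3484, 0.0301]
tcp_rot: [0.0, 0.991, 0.135, 0.0]
contact_force: [0.6, 0.4, -0.7]
grip_width: 0.0469
gripper_force: 0.0
```

Call:
carry_out --pt "0 0 0 0" --pt "0 0 0 0" --pt "0 0 0 0" --pt "0 0 0 0" --pt "0 0 0 0" --gripper -1 --force 35

```text
t: 4.03
eef_pos: [0.4611, -0.3479, 0.0292]
tcp_rot: [-0.0, 0.991, 0.136, -0.0]
contact_force: [0.3, -0.4, 0.5]
grip_width: 0.0016
gripper_force: 0.0
```

```bash
python3 - <<'E'
from h import *
print(pose(),sensors.sense()["grip_width"])
w=cam("wrist")["img"];b=cam("side")["img"];a=cam("scene")["img"]
cv2.imwrite("pics/m.png",np.vstack([np.hstack([crop(b,200,220,130,96,3),crop(a,130,150,130,96,3)]),cv2.resize(w[100:384],(780,288))]))
E
```

```text
(array([ 0.46108107, -0.34785417,  0.02924079]), np.float64(15.60454688725489)) 0.0015769444081421193
```

View pics/m.png

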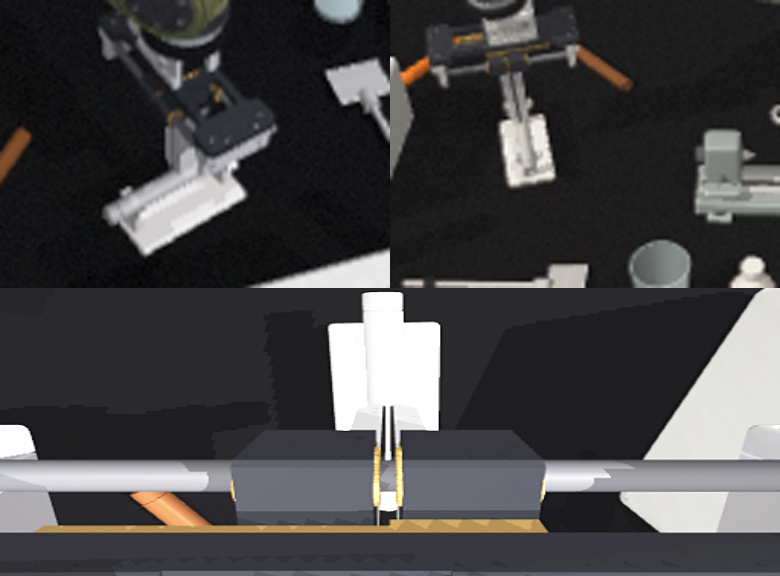

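The shaft (3x scene crop, near end at (530,172)) and rack look unmoved. The fingers are shut without the shaft between them and seem to sit towards its far end. I'll check where the reported TCP and the fingers project.

```bash
python3 - <<'E'
from h import *
p,_=pose(); ss=sensors.sense(); print(ss["joint_pos"],ss["gripper_force"],ss["contact_force"])
s=cam("scene");d=cam("side");w=cam("wrist")
for X in (p,p+[0,0,.019],p+[0,0,.06],p+[0,0,.1]): print("scene",(proj(s,X)-[130,150])*3+[390,0],"side",(proj(d,X)-[200,220])*3,"wrist",proj(w,X))
cv2.imwrite("pics/m2.png",np.vstack([np.hstack([crop(d["img"],225,240,65,50,6),crop(s["img"],155,155,65,50,6)]),cv2.resize(w["img"][150:350,156:356],(780,300),interpolation=cv2.INTER_CUBIC)]))
E
```

```text
[-7.09767951e-01  5.10514847e-01  1.57594234e+00 -2.69422855e-06
  1.05521104e+00  5.88727409e-01] 0.0 [-0.48485516 -0.135771    0.19615061]
scene [523.45881009 135.7073647 ] side [177.37584334 188.20472372] wrist [254.18647616 212.16841478]
scene [521.30966179 125.24461292] side [177.78599338 176.1845568 ] wrist [254.18919904 219.86964995]
scene [516.53560677 102.00296287] side [178.70311396 149.30672821] wrist [254.19715044 242.35886169]
scene [511.6893331  78.409729 ] side [179.64270341 121.77041015] wrist [254.20974724 277.98682051]
```

View pics/m2.png

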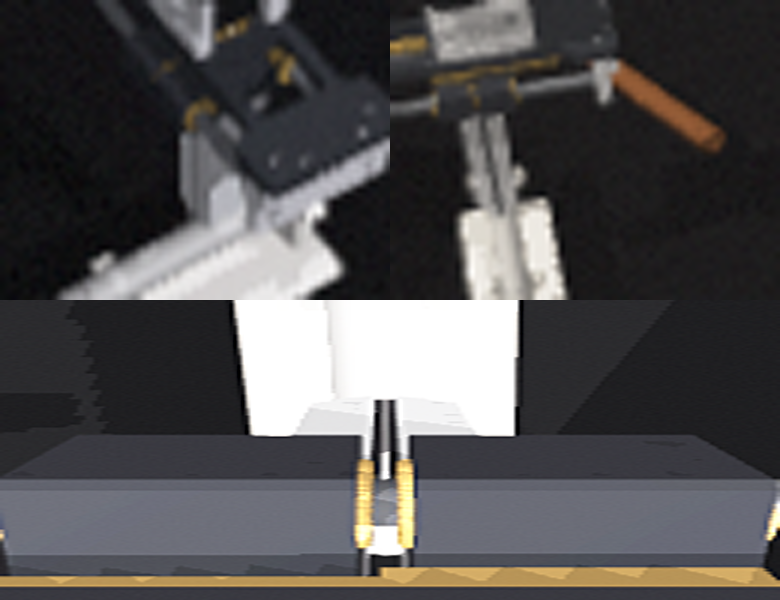

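Finger tips appear at the shaft's top, about (495,210) in the scene crop, with no force and no shaft between them. I'll lift clear with the fingers shut to see if anything comes along, then reopen.

Call:
carry_out --pt "0 0 0 0" --pt "0 0 0 0" --pt "0 0 0 0" --gripper 0

```text
t: 4.7
eef_pos: [0.4611, -0.3479, 0.0292]
tcp_rot: [-0.0, 0.991, 0.136, -0.0]
contact_force: [-0.7, 0.0, 0.4]
grip_width: 0.0274
gripper_force: 0.0
```

Call:
carry_out --pt "0 0 0 0" --gripper -1 --force 20

```text
t: 4.82
eef_pos: [0.4611, -0.3479, 0.0292]
tcp_rot: [-0.0, 0.991, 0.136, 0.0]
contact_force: [-0.0, -0.5, -0.5]
grip_width: 0.0236
gripper_force: 0.0
```

Call:
carry_out --pt "0 0 0 0"

```text
t: 4.95
eef_pos: [0.4611, -0.3479, 0.0293]
tcp_rot: [0.0, 0.991, 0.136, -0.0]
contact_force: [0.1, 0.2, 0.4]
grip_width: 0.0132
gripper_force: 0.0
```

Call:
carry_out --pt "0 0 0 0"

```text
t: 5.08
eef_pos: [0.4611, -0.3479, 0.0293]
tcp_rot: [0.0, 0.991, 0.136, 0.0]
contact_force: [0.8, -0.4, -0.1]
grip_width: 0.0042
gripper_force: 0.0
```

Call:
carry_out --pt "0 0 0 0"

```text
t: 5.2
eef_pos: [0.4611, -0.3479, 0.0292]
tcp_rot: [-0.0, 0.991, 0.136, -0.0]
contact_force: [0.4, -0.1, -0.1]
grip_width: 0.0006
gripper_force: 0.0
```

Call:
carry_out --pt "0 0 0 0"

```text
t: 5.32
eef_pos: [0.4611, -0.3479, 0.0292]
tcp_rot: [-0.0, 0.991, 0.136, -0.0]
contact_force: [-0.0, -0.3, -0.2]
grip_width: 0.0003
gripper_force: 0.0
```

```bash
python3 - <<'E'
from h import *
print(sensors.sense())
E
```

```text
{'t': 5.325, 'joint_pos': array([-7.09783796e-01,  5.10536985e-01,  1.57590815e+00,  4.65388187e-06,
        1.05519077e+00,  5.88756135e-01]), 'joint_vel': array([-0.00114194, -0.00048743,  0.00136537,  0.00176781,  0.00049098,
       -0.0016699 ]), 'tau': array([ 2.48368042e-04, -6.03685427e+01, -3.08106887e+01,  6.15322636e-02,
       -2.76114052e-02, -2.08454054e-05]), 'eef_pos': array([ 0.46106466, -0.34787041,  0.02922809]), 'tcp_rot': array([-1.75313573e-05,  9.90749012e-01,  1.35707021e-01, -1.28240077e-05]), 'contact_force': array([-0.01281364, -0.32206247, -0.22573135]), 'wrist_torque': array([ 0.06907975, -0.00476702,  0.01975626]), 'gripper_force': 0.0, 'grip_width': 0.00032561725803895175}
```

Call:
carry_out --pt "0 0 -1 0" --pt "0 0 -1 0" --pt "0 0 -1 0" --pt "0 0 0 0"

```text
t: 5.82
eef_pos: [0.4616, -0.3484, 0.0904]
tcp_rot: [0.001, 0.991, 0.136, 0.001]
contact_force: [0.6, -0.5, -0.4]
grip_width: 0.0006
gripper_force: 0.0
```

```bash
python3 - <<'E'
from h import *
p,_=pose(); print(p)
s=cam("scene");d=cam("side");w=cam("wrist")
def mk(c,x0,y0,k=6):
    im=crop(c["img"],x0,y0,65,75,k)
    for X,col in((p,(0,0,255)),(np.array([.461,-.348,.054]),(0,255,0))):
        u=((proj(c,X)+.5-[x0,y0])*k).astype(int); cv2.drawMarker(im,tuple(int(i) for i in u),col,cv2.MARKER_CROSS,14,1)
    return im
cv2.imwrite("pics/m3.png",np.hstack([mk(d,225,220),mk(s,145,140)]))
print(proj(s,p),proj(d,p),proj(w,p))
E
```

```text
[ 0.46164904 -0.34836358  0.09044058]
[171.96781679 183.87069304] [259.84045032 269.59159865] [255.3025249  212.16309126]
```

View pics/m3.png

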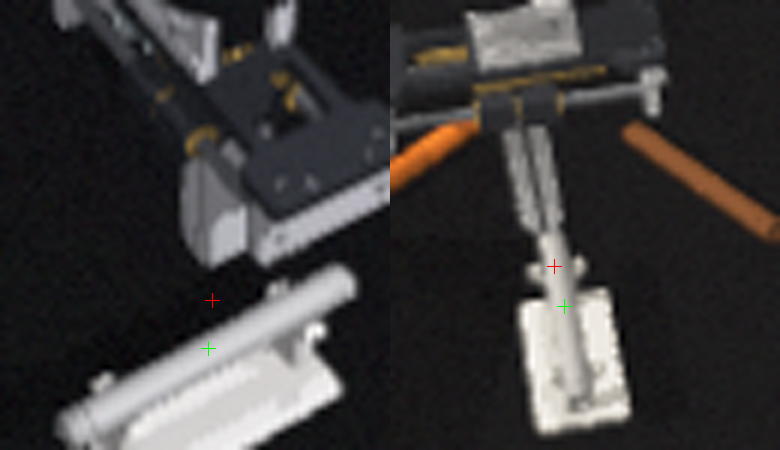

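The finger tips in the picture end at side (212,265) and scene (548,235), about 6 px short of the reported TCP (red crosses), while the shaft (green) fits. So the real tips are higher than reported. I'll triangulate the offset.

```bash
python3 - <<'E'
from h import *
p,f=pose()
s=cam("scene");d=cam("side")
P=lambda c:np.diag([1,1,1])@np.array([[c["f"],0,c["cx"]],[0,c["f"],c["cy"]],[0,0,1]])@np.c_[c["R"],c["t"]]
def tri(a,b):
    X=cv2.triangulatePoints(P(d),P(s),np.array(a,float).reshape(2,1),np.array(b,float).reshape(2,1)).ravel();return X[:3]/X[3]
X=tri((224.5+212/6,219.5+265/6),(144.5+158/6,139.5+235/6))
print(X,X-p,proj(s,X),proj(d,X))
E
```

```text
[ 0.46110294 -0.34859502  0.1167482 ] [ 0.00037591 -0.00100141  0.02851109] [170.87457967 178.62937084] [259.88348228 263.70855277]
```

Call:
carry_out --pt "0 0 0 0" --pt "0 0 0 0" --pt "0 0 0 0" --pt "0 0 0.5 0" --pt "0 0 0.5 0" --gripper 0

```text
t: 6.7
eef_pos: [0.4609, -0.3477, 0.0683]
tcp_rot: [-0.0, 0.991, 0.136, -0.0]
contact_force: [-0.7, 0.2, -0.3]
grip_width: 0.046
gripper_force: 0.0
```

Call:
carry_out --pt "0 0 1 0" --pt "0 0 1 0" --pt "0 0 1 0" --pt "0 0 0.3 0" --pt "0 0 0 0"

```text
t: 7.32
eef_pos: [0.461, -0.3478, 0.003]
tcp_rot: [-0.0, 0.991, 0.136, -0.0]
contact_force: [-0.2, -0.6, -0.2]
grip_width: 0.0469
gripper_force: 0.0
```

Call:
carry_out --pt "0 0 0 0" --pt "0 0 0 0" --pt "0 0 0 0" --pt "0 0 0 0" --gripper -1 --force 35

```text
t: 7.82
eef_pos: [0.4609, -0.3469, 0.0034]
tcp_rot: [-0.001, 0.991, 0.136, -0.0]
contact_force: [-2.1, 7.0, 5.4]
grip_width: 0.0168
gripper_force: 35.0
```

Call:
carry_out --pt "0 0 -0.5 0" --pt "0 0 -1 0" --pt "0 0 -1 0" --pt "0 0 -1 -0.9" --pt "0 0 -1 -0.95"

```text
t: 8.45
eef_pos: [0.461, -0.348, 0.0943]
tcp_rot: [0.0, 0.955, 0.296, 0.0]
contact_force: [-0.1, -0.1, -3.3]
grip_width: 0.0169
gripper_force: 35.0
```

Call:
carry_out --pt "0 0 -1 -0.95" --pt "0 0 -0.5 -0.95" --pt "0 0 0 -0.95" --pt "0 0 0 -0.95" --pt "0 0 0 -0.95"

```text
t: 9.07
eef_pos: [0.461, -0.348, 0.1236]
tcp_rot: [0.0, 0.755, 0.655, -0.0]
contact_force: [-1.0, 0.4, -3.2]
grip_width: 0.0172
gripper_force: 35.0
```

Call:
carry_out --pt "0 0 0 -0.94" --pt "0.5 0.1 0 0" --pt "1 0.2 0 0" --pt "1 0.2 0 0" --pt "1 0.2 0 0"

```text
t: 9.7
eef_pos: [0.4742, -0.2758, 0.1234]
tcp_rot: [0.0, 0.701, 0.713, 0.0]
contact_force: [0.5, 0.4, -3.8]
grip_width: 0.0169
gripper_force: 35.0
```

Call:
carry_out --pt "1 0.2 0 0" --pt "1 0.2 0 0" --pt "1 0.2 0 0" --pt "1 0.2 0 0" --pt "1 0.2 0 0"

```text
t: 10.32
eef_pos: [0.4923, -0.176, 0.1232]
tcp_rot: [-0.0, 0.701, 0.713, 0.0]
contact_force: [-0.4, 0.2, -3.0]
grip_width: 0.0168
gripper_force: 35.0
```

Call:
carry_out --pt "1 0.2 0 0" --pt "1 0.2 0 0" --pt "1 0.2 0 0" --pt "1 0.2 0 0" --pt "1 0.2 0 0"

```text
t: 10.95
eef_pos: [0.5104, -0.0756, 0.1233]
tcp_rot: [-0.0, 0.701, 0.713, 0.0]
contact_force: [-1.2, -0.7, -2.8]
grip_width: 0.017
gripper_force: 35.0
```

Call:
carry_out --pt "1 0.2 0 0" --pt "1 0.2 0 0" --pt "0.5 0.2 0 0" --pt "0 0 0 0"

```text
t: 11.45
eef_pos: [0.5216, -0.0262, 0.1232]
tcp_rot: [0.0, 0.701, 0.714, -0.0]
contact_force: [-0.4, -0.1, -2.3]
grip_width: 0.0175
gripper_force: 35.0
```

```bash
python3 - <<'E'
from h import *
print(pose(),sensors.sense()["grip_width"]); w=cam("wrist")
print(w["R"].round(3).tolist(),(-w["R"].T@w["t"]).round(3))
for y in(-.03,.065,.111): print(y,[proj(w,[.532-.0175*y+dx,.064+y,.075]).round(0)*1.5 for dx in(-.018,0,.018)])
cv2.imwrite("pics/w2.png",crop(w["img"],0,0,512,384,1.5))
E
```

```text
(array([ 0.52160545, -0.02623946,  0.1232147 ]), np.float64(91.05292596007469)) 0.01753167775403076
[[1.0, 0.018, -0.001], [0.018, -0.974, 0.228], [0.003, -0.228, -0.974]] [0.521 0.039 0.338]
-0.03 [array([370.5, 199.5]), array([400.5, 199.5]), array([430.5, 199.5])]
0.065 [array([370.5,  24. ]), array([402. ,  25.5]), array([435. ,  25.5])]
0.111 [array([369., -72.]), array([403.5, -72. ]), array([436.5, -70.5])]
```

View pics/w2.png

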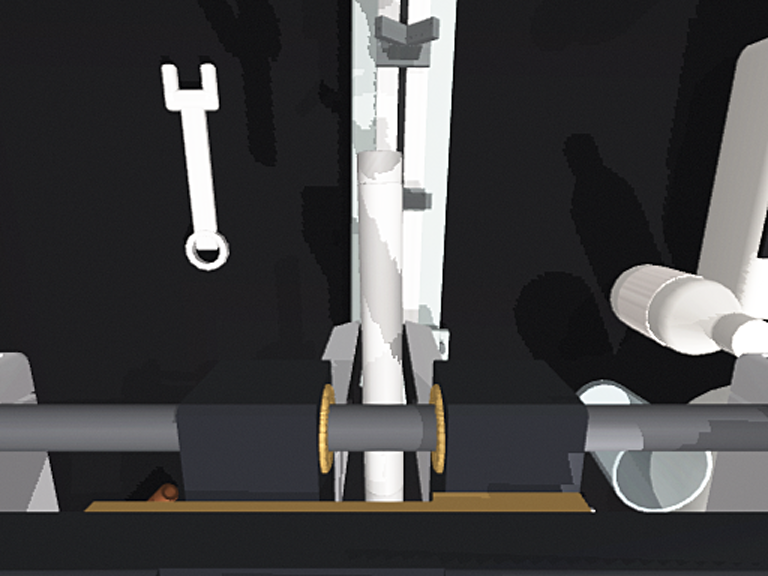

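The wrist view shows the far V rest at (375–439, 15–65) with its valley near x=408, the near rest's right edge at 432, the bed edges at x=352/456 near the top, and the held shaft's end at (380,152). I'll compute the bench line and the shaft offset in the grip.

```bash
python3 - <<'E'
from h import *
w=cam("wrist"); W=lambda x,y,z:ray(w,x/1.5,y/1.5,z)[:2].round(4)
print("bed L/R top",W(352,10,.025),W(456,10,.025)," low",W(350.5,320,.025),W(440,320,.025))
print("rest far top L,R",W(375,18,.08),W(439,18,.08)," feet",W(377,66,.05),W(431,66,.05)," valley",W(408,45,.066))
print("near rest right",W(432,190,.08),W(432,210,.05))
print("shaft end",W(380,152,.174),W(358,160,.165),W(402,160,.165),"near",W(383,400,.165))
E
```

```text
bed L/R top [0.4994 0.1537] [0.5677 0.1548]  low [ 0.4986 -0.0592] [ 0.5676 -0.058 ]
rest far top L,R [0.5157 0.1298] [0.5505 0.1304]  feet [0.5167 0.1138] [0.5503 0.1144]  valley [0.5348 0.1211]
near rest right [0.5507 0.0393] [0.5548 0.0264]
shaft end [0.5201 0.0524] [0.5115 0.0501] [0.5287 0.0504] near [ 0.5231 -0.0524]
```

Call:
carry_out --pt "0 0 0 0.08" --pt "1 0.2 0 0" --pt "1 0.2 0 0" --pt "1 0.2 0 0" --pt "1 0.04 0 0"

```text
t: 12.18
eef_pos: [0.5341, 0.0536, 0.1232]
tcp_rot: [-0.0, 0.706, 0.708, -0.0]
contact_force: [0.3, 0.4, -2.1]
grip_width: 0.0169
gripper_force: 35.0
```

Call:
carry_out --pt "0.61 0 0.5 0" --pt "0 0 1 0" --pt "0 0 1 0" --pt "0 0 0.5 0" --pt "0 0 0.5 0"

```text
t: 12.8
eef_pos: [0.534, 0.0654, 0.0528]
tcp_rot: [0.0, 0.706, 0.708, 0.0]
contact_force: [0.4, 0.4, -2.7]
grip_width: 0.0171
gripper_force: 35.0
```

Call:
carry_out --pt "0 0 0.4 0" --pt "0 0 0.3 0" --pt "0 0 0 0"

```text
t: 13.18
eef_pos: [0.5338, 0.0655, 0.039]
tcp_rot: [-0.0, 0.706, 0.708, -0.0]
contact_force: [-0.1, -0.4, -3.2]
grip_width: 0.0169
gripper_force: 35.0
```

```bash
python3 - <<'E'
from h import *
print(pose(),sensors.sense()["contact_force"],sensors.sense()["wrist_torque"])
E
```

```text
(array([0.53384661, 0.06545722, 0.0389908 ]), np.float64(90.19796056399348)) [-0.10841421 -0.39511786 -3.21158545] [-0.060841   -0.00935795  0.03950252]
```

Call:
carry_out --pt "0 0 0.15 0" --pt "0 0 0 0"

```text
t: 13.42
eef_pos: [0.534, 0.0655, 0.0362]
tcp_rot: [0.0, 0.706, 0.708, 0.0]
contact_force: [-0.5, 0.4, -2.3]
grip_width: 0.0171
gripper_force: 35.0
```

Call:
carry_out --pt "0 0 0.1 0" --pt "0 0 0 0"

```text
t: 13.68
eef_pos: [0.534, 0.0655, 0.0344]
tcp_rot: [0.0, 0.706, 0.708, 0.0]
contact_force: [-1.8, -0.3, -1.2]
grip_width: 0.0169
gripper_force: 35.0
```

Call:
carry_out --pt "0 0 0.08 0" --pt "0 0 0 0"

```text
t: 13.92
eef_pos: [0.5342, 0.0655, 0.0341]
tcp_rot: [0.0, 0.706, 0.708, 0.0]
contact_force: [-8.5, -1.0, 16.6]
grip_width: 0.017
gripper_force: 35.0
```

Call:
carry_out --pt "0 0 0 0" --pt "0 0 0 0" --pt "0 0 0 0" --pt "0 0 -0.5 0" --pt "0 0 -1 0" --gripper -0.2

```text
t: 14.55
eef_pos: [0.5337, 0.0654, 0.063]
tcp_rot: [-0.0, 0.706, 0.708, -0.0]
contact_force: [-0.2, -0.0, 0.7]
grip_width: 0.0378
gripper_force: 0.0
```

Call:
carry_out --pt "0 0 -1 0" --pt "0 0 -1 0" --pt "-0.5 0 -0.5 0" --pt "-1 0 0 0" --pt "-1 0 0 0" --gripper 0.3

```text
t: 15.18
eef_pos: [0.5337, 0.0137, 0.112]
tcp_rot: [-0.0, 0.706, 0.708, -0.0]
contact_force: [-0.1, 0.5, -0.3]
grip_width: 0.0611
gripper_force: 0.0
```

Call:
carry_out --pt "-1 0 0 0" --pt "-1 0 0 0" --pt "-1 0 0 0" --pt "-1 0 0 0" --pt "-0.87 -0.02 0 0"

```text
t: 15.8
eef_pos: [0.534, -0.0833, 0.1126]
tcp_rot: [-0.0, 0.706, 0.708, -0.0]
contact_force: [-0.2, 0.6, -0.2]
grip_width: 0.061
gripper_force: 0.0
```

Call:
carry_out --pt "0 0 0 0"

```text
t: 15.92
eef_pos: [0.534, -0.083, 0.1126]
tcp_rot: [-0.0, 0.706, 0.708, -0.0]
contact_force: [0.3, 0.0, 0.3]
grip_width: 0.0611
gripper_force: 0.0
```

```bash
python3 - <<'E'
from h import *
p,_=pose(); print(p,_)
s=cam("scene");w=cam("wrist");d=cam("side")
top=np.hstack([cv2.resize(s["img"][170:240,225:335],None,fx=4,fy=4,interpolation=cv2.INTER_CUBIC),crop(d["img"],210,140,80,70,4)])
bot=cv2.resize(w["img"][0:300],(760,300))
cv2.imwrite("pics/v9.png",np.vstack([top,bot]))
print(top.shape, [((proj(s,[.534,.064+y,z])-[225,170])*4).round(0) for y,z in((0,.084),(-.08,.075),(.08,.075),(-.108,.075),(-.146,.103))])
E
```

```text
[ 0.53398718 -0.08303326  0.11255884] 90.11390217826755
(280, 760, 3) [array([223., 122.]), array([135., 127.]), array([309., 130.]), array([105., 127.]), array([ 63., 104.])]
```

View pics/v9.png

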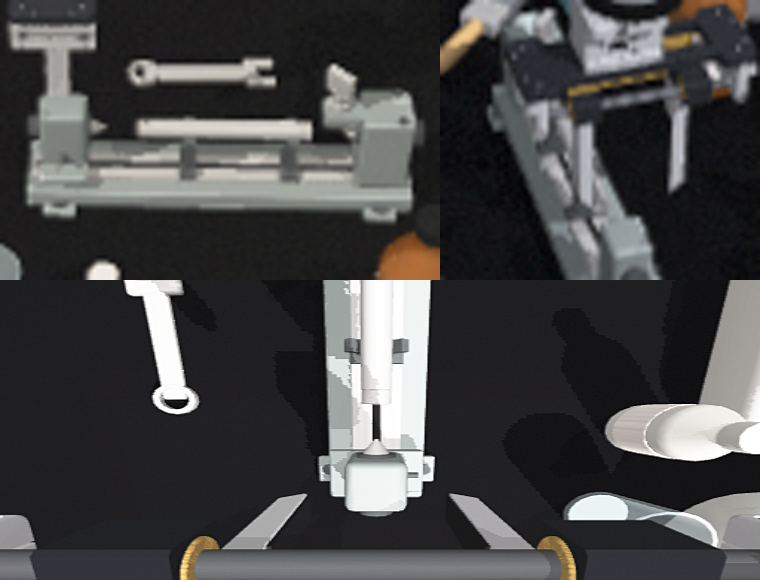

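The shaft lies in the rests with its ends at scene (136,128) and (311,128), against a prediction of (135,127) and (309,130). The tail block is centred between the fingers at wrist (376,485). I'll grip it and slide.

Call:
carry_out --pt "0 0 1 0" --pt "0 0 1 0" --pt "0 0 1 0" --pt "0 0 0.63 0" --pt "0 0 0 0"

```text
t: 16.7
eef_pos: [0.5338, -0.0815, 0.0395]
tcp_rot: [-0.001, 0.706, 0.709, -0.0]
contact_force: [-0.0, 0.1, -0.7]
grip_width: 0.0614
gripper_force: 0.0
```

Call:
carry_out --pt "0 0 0 0" --pt "0 0 0 0" --pt "0 0 0 0" --pt "0 0 0 0" --gripper -1 --force 45

```text
t: 17.2
eef_pos: [0.5327, -0.082, 0.0404]
tcp_rot: [-0.001, 0.706, 0.708, -0.001]
contact_force: [-12.0, 0.4, 10.0]
grip_width: 0.0355
gripper_force: 45.0
```

Call:
carry_out --pt "0.4 0 0 0" --pt "0.4 0 0 0" --pt "0.4 0 0 0"

```text
t: 17.58
eef_pos: [0.5327, -0.0583, 0.0405]
tcp_rot: [-0.001, 0.706, 0.708, -0.001]
contact_force: [-11.8, -4.5, 9.1]
grip_width: 0.0359
gripper_force: 45.0
```

Call:
carry_out --pt "0.4 -0.05 0 0" --pt "0.4 0 0 0" --pt "0.4 0 0 0" --pt "0.4 0 0 0" --pt "0.4 0 0 0"

```text
t: 18.2
eef_pos: [0.5328, -0.0182, 0.0405]
tcp_rot: [0.0, 0.706, 0.708, -0.0]
contact_force: [-2.0, -6.4, 5.4]
grip_width: 0.0358
gripper_force: 45.0
```

Call:
carry_out --pt "0.2 0 0 0" --pt "0.1 0 0 0" --pt "0 0 0 0"

```text
t: 18.58
eef_pos: [0.5328, -0.012, 0.0405]
tcp_rot: [0.0, 0.706, 0.708, -0.0]
contact_force: [-1.5, -3.1, 5.0]
grip_width: 0.0359
gripper_force: 45.0
```

Call:
carry_out --pt "0.1 0 0 0" --pt "0.05 0 0 0" --pt "0 0 0 0"

```text
t: 18.95
eef_pos: [0.5328, -0.0094, 0.0405]
tcp_rot: [0.0, 0.706, 0.708, -0.0]
contact_force: [-2.0, -6.1, 4.2]
grip_width: 0.0357
gripper_force: 45.0
```

Call:
carry_out --pt "0.1 0 0 0" --pt "0 0 0 0"

```text
t: 19.2
eef_pos: [0.5328, -0.0083, 0.0405]
tcp_rot: [0.001, 0.706, 0.708, -0.001]
contact_force: [-1.7, -12.9, 4.4]
grip_width: 0.0358
gripper_force: 45.0
```

Call:
carry_out --pt "0.1 0 0 0" --pt "0 0 0 0"

```text
t: 19.45
eef_pos: [0.5328, -0.0076, 0.0405]
tcp_rot: [0.001, 0.706, 0.708, -0.001]
contact_force: [-2.6, -22.4, 4.0]
grip_width: 0.0356
gripper_force: 45.0
```

Call:
carry_out --pt "0.1 0 0 0" --pt "0 0 0 0"

```text
t: 19.7
eef_pos: [0.5328, -0.0068, 0.0405]
tcp_rot: [0.002, 0.706, 0.708, -0.002]
contact_force: [-2.9, -32.8, 3.6]
grip_width: 0.0359
gripper_force: 45.0
```

Call:
carry_out --pt "0 0 0 0" --pt "0 0 0 0" --pt "0 0 0 0" --pt "0 0 -0.5 0" --pt "0 0 -1 0" --gripper 0.2

```text
t: 20.32
eef_pos: [0.5325, -0.0027, 0.0705]
tcp_rot: [-0.0, 0.706, 0.708, -0.0]
contact_force: [0.6, -0.7, 0.8]
grip_width: 0.0566
gripper_force: 0.0
```

Call:
carry_out --pt "0 0 -1 0" --pt "0 0 -1 0" --pt "0 0 -1 0" --pt "0 0 -1 0" --pt "0.5 0 -0.5 0"

```text
t: 20.95
eef_pos: [0.5331, 0.0072, 0.1616]
tcp_rot: [0.001, 0.706, 0.708, 0.001]
contact_force: [-0.6, 0.7, 0.6]
grip_width: 0.0565
gripper_force: 0.0
```

Call:
carry_out --pt "1 0 0 0" --pt "1 0 0 0" --pt "1 0 0 0" --pt "1 0 0 0" --pt "0 0 0 0"

```text
t: 21.58
eef_pos: [0.5324, 0.0885, 0.1599]
tcp_rot: [-0.0, 0.705, 0.709, -0.0]
contact_force: [0.8, -0.2, -0.3]
grip_width: 0.056
gripper_force: 0.0
```

```bash
python3 - <<'E'
from h import *
p,f=pose(); print(p,f)
s=cam("scene");w=cam("wrist")
k=proj(w,[.533,.167,.149]); print("pred spade wrist",k)
x0,y0=int(k[0])-80,max(0,int(k[1])-60)
a=crop(w["img"],x0,y0,160,120,5); b=crop(s["img"],225,180,110,45,7)
print(x0,y0,a.shape,b.shape)
b=cv2.resize(s["img"][180:224,225:335],(800,320),interpolation=cv2.INTER_CUBIC)
a=cv2.resize(w["img"][y0:y0+70,x0:x0+160],(640,280),interpolation=cv2.INTER_CUBIC)
a=cv2.copyMakeBorder(a,0,0,0,160,cv2.BORDER_CONSTANT)
cv2.imwrite("pics/v10.png",np.vstack([a,b]))
E
```

```text
[0.53235107 0.08845531 0.1599468 ] 90.30552001972835
pred spade wrist [254.88400037 108.23854556]
174 48 (600, 800, 3) (315, 770, 3)
```

View pics/v10.png

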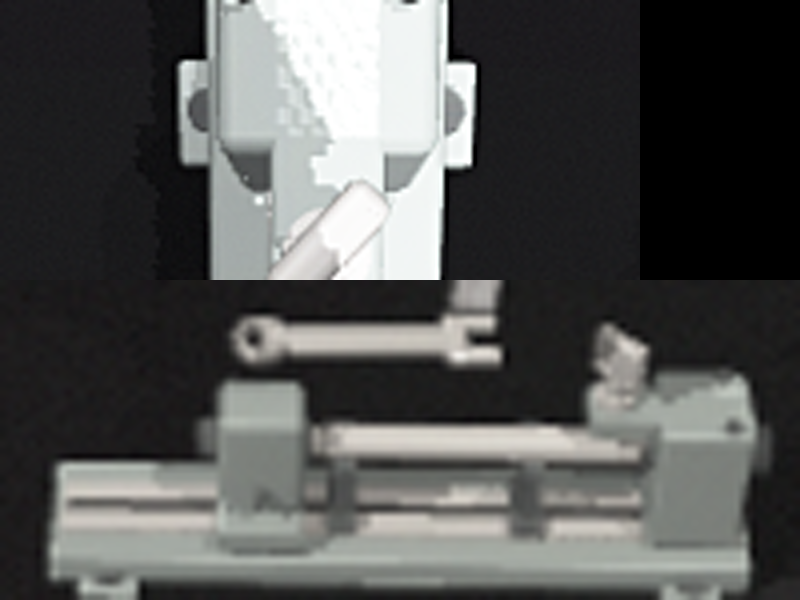

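The spade's top runs from its far end at about (373,195) (4x wrist crop) down-left at roughly 45°. In the scene view the shaft sits between both points, its head end under the keeper. I'll compute the spade's heading and the move.

```bash
python3 - <<'E'
from h import *
w=cam("wrist"); W=lambda x,y:ray(w,173.5+x/4,47.5+y/4,.149)[:2]
a,b=W(353,184),W(268,272);c,e=W(389,212),W(322,279)
ang=lambda p,q:np.degrees(np.arctan2(p[1]-q[1],p[0]-q[0]))
print(a,b,c,e,ang(a,b),ang(c,e)); f=W(374,194)
h=np.radians((ang(a,b)+ang(c,e))/2); n=[-np.sin(h),np.cos(h)]
print("thick",(np.array(a)-c)@n,"end",f,"centre",f-.014*np.array([np.cos(h),np.sin(h)]))
p,ph=pose(); print(p,ph,np.degrees(h),"from axis pt",rel([.533,.167,.091],np.degrees(h)))
E
```

```text
[0.53826453 0.17721035] [0.52203277 0.16105904] [0.54517081 0.17217104] [0.53244585 0.15979019] 44.8576561990929 44.21472251279993
thick 0.008435845004136307 end [0.54226854 0.17542193] centre [0.53228923 0.1656029 ]
[0.53247662 0.08676276 0.15998233] 90.19171998315394 44.53618935594642 from axis pt [ 2.83241137 -2.84133172  3.44911642]
```

Call:
carry_out --pt "0 0 0 0.9" --pt "0 0 0 0.9" --pt "0 0 0 0.9" --pt "0 0 0 0.9" --pt "0 0 0 0.92" --gripper -0.25

```text
t: 22.35
eef_pos: [0.5325, 0.0864, 0.1601]
tcp_rot: [0.0, 0.925, 0.38, -0.0]
contact_force: [0.0, -0.7, 0.5]
grip_width: 0.0352
gripper_force: 0.0
```

Call:
carry_out --pt "0.71 -0.7 0 0" --pt "0.71 -0.7 0 0" --pt "0.71 -0.7 0 0" --pt "0.7 -0.7 0 0" --pt "0 0 0 0"

```text
t: 22.98
eef_pos: [0.5327, 0.1682, 0.1599]
tcp_rot: [-0.0, 0.923, 0.384, -0.0]
contact_force: [0.4, 0.2, 0.0]
grip_width: 0.0352
gripper_force: 0.0
```

```bash
python3 - <<'E'
from h import *
print(pose(),rel([.5328,.1665,.094]),sensors.sense()["joint_pos"])
E
```

```text
(array([0.53270782, 0.16822586, 0.15988443]), np.float64(45.14450318234822)) [-0.05792143  0.06413161  3.29422165] [2.40279729e-01 3.27592267e-01 1.50926051e+00 7.52020204e-05
 1.30492338e+00 1.02313607e+00]
```

Call:
carry_out --pt "-0.04 0.05 1 0" --pt "0 0 1 0" --pt "0 0 0.8 0" --pt "0 0 0.5 0" --pt "0 0 0 0"

```text
t: 23.6
eef_pos: [0.5329, 0.1653, 0.0936]
tcp_rot: [-0.0, 0.924, 0.383, -0.0]
contact_force: [-0.1, 0.9, 0.2]
grip_width: 0.0352
gripper_force: 0.0
```

Call:
carry_out --pt "0 0 0 0" --pt "0 0 0 0" --pt "0 0 0 0" --pt "0 0 0 0" --gripper -1 --force 40

```text
t: 24.1
eef_pos: [0.5325, 0.1662, 0.0945]
tcp_rot: [-0.001, 0.924, 0.383, -0.0]
contact_force: [-5.0, 4.1, 3.6]
grip_width: 0.0098
gripper_force: 40.0
```

```bash
python3 - <<'E'
from h import *
s=sensors.sense();print(pose(),s["contact_force"],s["wrist_torque"],s["grip_width"])
E
```

```text
(array([0.53251917, 0.16619722, 0.09446757]), np.float64(45.010674774125576)) [-4.9965234   4.0732865   3.58400692] [ 0.81498035  1.02498784 -0.08718886] 0.009775087318365787
```

Call:
carry_out --pt "0 0 0 0.7" --pt "0 0 0 0.7" --pt "0 0 0 0.7" --pt "0 0 0 0.7" --pt "0 0 0 0.7"

```text
t: 24.72
eef_pos: [0.5324, 0.1664, 0.0945]
tcp_rot: [-0.001, 0.996, 0.085, -0.0]
contact_force: [-6.2, 5.0, 3.2]
grip_width: 0.0094
gripper_force: 40.0
```

Call:
carry_out --pt "0 0 0 0.3" --pt "0 0 0 0.3" --pt "0 0 0 0"

```text
t: 25.1
eef_pos: [0.5324, 0.1665, 0.0945]
tcp_rot: [-0.001, 0.999, 0.035, -0.0]
contact_force: [-6.4, 6.5, 4.6]
grip_width: 0.0094
gripper_force: 40.0
```

```bash
cat > st.py <<'E'
from h import *
s=sensors.sense();print(s["t"],pose(),s["contact_force"].round(1),s["wrist_torque"].round(3),s["grip_width"],s["joint_pos"][5])
E
python3 st.py
```

```text
25.1 (array([0.53238967, 0.16647846, 0.09447167]), np.float64(3.9788161818969687)) [-6.4  6.5  4.6] [ 1.219  1.24  -0.042] 0.00936003079721495 1.7370513032222077
```

Call:
carry_out --pt "0 0 0 0.2" --pt "0 0 0 0.15" --pt "0 0 0 0"

```text
t: 25.48
eef_pos: [0.5324, 0.1665, 0.0945]
tcp_rot: [-0.001, 1.0, 0.004, -0.0]
contact_force: [-6.3, 6.4, 4.5]
grip_width: 0.0094
gripper_force: 40.0
```

```bash
python3 st.py
```

```text
25.475 (array([0.53240426, 0.16649479, 0.09449055]), np.float64(0.5033623639331224)) [-6.3  6.4  4.5] [1.246 1.189 0.053] 0.009350091400205568 1.7976916584805538
```

Call:
carry_out --pt "0 0 0 0.15" --pt "0 0 0 0.15" --pt "0 0 0 0"

```text
t: 25.85
eef_pos: [0.5324, 0.1665, 0.0945]
tcp_rot: [-0.001, 1.0, -0.021, -0.0]
contact_force: [-6.2, 7.2, 3.8]
grip_width: 0.0096
gripper_force: 40.3
```

```bash
python3 st.py
```

```text
25.85 (array([0.53240759, 0.16648021, 0.09447812]), np.float64(-2.4563783496313785)) [-6.2  7.2  3.8] [1.19  1.15  0.474] 0.009552522604274033 1.8495604980009006
```

Call:
carry_out --pt "0 0 0 -0.3" --pt "0 0 0 -0.7" --pt "0 0 0 -0.7" --pt "0 0 0 -0.7" --pt "0 0 0 -0.7"

```text
t: 26.48
eef_pos: [0.5324, 0.1663, 0.0945]
tcp_rot: [-0.001, 0.969, 0.248, -0.0]
contact_force: [-5.2, 5.0, 3.7]
grip_width: 0.0098
gripper_force: 40.0
```

Call:
carry_out --pt "0 0 0 -0.7" --pt "0 0 0 -0.7" --pt "0 0 0 -0.7" --pt "0 0 0 -0.7" --pt "0 0 0 -0.7"

```text
t: 27.1
eef_pos: [0.5327, 0.1661, 0.0945]
tcp_rot: [-0.001, 0.849, 0.528, 0.0]
contact_force: [-4.3, 3.9, 3.7]
grip_width: 0.0096
gripper_force: 40.0
```

Call:
carry_out --pt "0 0 0 -0.7" --pt "0 0 0 -0.7" --pt "0 0 0 -0.7" --pt "0 0 0 -0.55" --pt "0 0 0 0"

```text
t: 27.72
eef_pos: [0.5329, 0.166, 0.0945]
tcp_rot: [-0.0, 0.707, 0.707, 0.0]
contact_force: [-3.1, 4.3, 3.8]
grip_width: 0.0096
gripper_force: 40.0
```

Call:
carry_out --pt "0 0 0 0" --pt "0 0 0 0"

```text
t: 27.98
eef_pos: [0.5329, 0.166, 0.0945]
tcp_rot: [-0.0, 0.708, 0.706, 0.0]
contact_force: [-3.1, 4.3, 3.2]
grip_width: 0.0096
gripper_force: 40.0
```

```bash
python3 st.py; python3 - <<'E'
from h import *
s=cam("scene");w=cam("wrist")
# numeric check that shaft still home: bright run along shaft row in the scene view
for y in (.0,.02,.05,.08): print([s["img"][int(round(q[1])),int(round(q[0]))].tolist() for q in [proj(s,[.533,.064+y,.084])]])
E
```

```text
27.975 (array([0.53290289, 0.16603124, 0.09449994]), np.float64(89.89273377245911)) [-3.1  4.3  3.2] [0.883 0.618 0.075] 0.009567144445618117 0.23738429869616126
[[158, 164, 168]]
[[153, 161, 165]]
[[151, 157, 161]]
[[191, 198, 205]]
```

```bash
python3 -c "
from rig import ctrl; print(ctrl.hand_in())"
```

```text
the job is handed in; nothing more can be done
None
```

I handed the job in at about 28 s of the 69 s: the shaft is between the centres with the tailstock pushed firmly home, and the thumbscrew was seated, backed off a quarter turn and is still gripped. I checked the quarter turn only from the gripper heading (89.9°), so the screw may be up to about 2.5° out, and the first try at gripping the shaft closed on nothing because the fingertips sit about 27 mm above the reported tool point.

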